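# Slide the folding spatula home into its bench holder

### The arm

A 6-joint arm with a two-finger parallel gripper is mounted at the origin on the work surface. World frame = base frame: x ahead of the robot, y to its left, z up, the work surface at z = 0. Lengths are in m, angles in degrees, forces in N, time in s.
With the tool pointing down it reaches from about 0.425 to 1.125 m from the base axis. Payload 14.9 kg.
Tool frame: the origin (TCP) lies between the finger pads; the fingertips stand 11 mm ahead of it and the grasp point (between the pads) lies 8 mm behind it; z points along the fingers, y is the direction in which the jaws open and shut (so a half turn about z gives the same grasp; the last joint's range is limited). The gripper opens to 91 mm and grips with 3 to 60 N. Pads are 32 mm wide; open, the fingers measure 118 mm over their backs; the gripper's body (76 mm by 178 mm) begins 60 mm behind the grasp point.
Start: joints at [-65.105, 21.709, 99.362, -0, 58.929, -1.908], TCP at [0.316, -0.625, 0.225] pointing down, gripper open.
Joint ranges: [-158.91, 158.91], [-42.39, 125.64], [0.06, 152.35], [-60.88, 240.88], [17.5, 164.5], [-176.32, 176.32]. Speed limits (degrees/s): [108.29, 108.29, 136.94, 180, 180, 180].

### API

Orientations are given as a 3x3 rotation matrix whose columns are the frame's x, y, z axes.
In Python, from bench import manip gives the robot as it stands.
- The arm moves only by the tool carry_out, never from a script. Its argument "series" is a list of rows, each an object with "dp": the shift along the world's x, y, z in cm, a list of three; "spin": the turn about the world's z in degrees. A call has 1 to 10 rows; each row is the pose to reach, as a shift and turn from the pose commanded when the call began; what a row does not reach only later rows make up. A row lasts 1/12 s, in which the tool goes at most 41.7 mm and 7.16 degrees, less where a joint would pass 70% of its speed; a pose out of reach is approached as far as the arm can. A call with a gripper value outside its range is refused whole. "jaw" is the opening, from 0 (shut) to 1 (fully open), set as the call begins (left out, the last holds). The fingers move at their own pace and stop on an object; "newtons" is the grip in N (left out, the last holds). Time passes only in rows, so rows that repeat a pose let the fingers close. It gives the time, the measured TCP pose, the force and the opening at its end, in the units of the state.
- manip.sense(): the state, without advancing time (a new reading comes with each control period).
- manip.camera(name): name is "scene" or "top"; returns a dict with "frame" (400x640x3 uint8, red, green, blue), "vertical_fov" (degrees; the focal length in pixels is half the picture's height over the tangent of half this angle, whatever the lens; pixels are square), "cx", "cy" (the principal point, pixels), "R" (3x3) and "t" (3): a world point X has camera coordinates R X + t. Camera axes: x right, y down, z forward; pixel columns grow to the right and rows downward; lengths in m; the calibration is good to about 2 mm. A picture is of the moment at which its call begins. There is no depth.
- manip.finish_job(): hands the job in, once; it reports no verdict.
The state is a dict: "t": time; "joint_pos": joint angles; "joint_vel": joint speeds; "tau": joint torques, N m; "tool_pos": TCP position; "tool_rot": TCP orientation; "force": force on the tool from outside, world axes, zero at the start; "ft_torque": the same for the moment, N m; "opening": finger opening in m.
Only numpy, scipy, OpenCV 4.12 (cv2) and the standard library are available. Lean on these libraries where they do the work, as an engineer would, in place of code of your own. Each camera call takes 0.05 s, during which the arm holds its last target. There are 200 camera calls.

### The job

Pick up the flat folding spatula from the green mat and slide its blade, tip first and handle side up, into the slot of the wooden holder, fully home until the front of its handle meets the block. Let go and leave it there; leave the gift box, the glue jar and the brush where they are.

Things in the scene. Friction and masses are not known exactly. Their poses are not given: they have to be found in the camera images.
- spatula: folding spatula, 210 mm, about 0.14 kg: aluminium blade 44 mm wide, 4 thick, round tip; behind it a brown wooden handle 100 long, 26 wide, 28 high from the shared flat underside, gripped across from above. Starts flat on the mat, handle side up, blade roughly towards the robot. Origin: underside, below handle centre; +x to the tip, +z up. Handle x -50 to +50, bare blade +50 to +160 mm
- spatula_tip (a point): end of the spatula's rounded tip (radius 22 mm), at mid thickness: 160 mm ahead of the spatula's origin along its +x, 2 mm above its underside; same axes
- holder: fixed wooden stepped block on the bench, 84 mm wide (y), 160 long (x), its slot mouth facing away from the robot. Tall part 80 high, 125 long, with the slot right through it along x; outside the mouth the lower part sticks out 35 mm as a step level with the slot floor. Origin: on the bench below the mouth's middle, in the plane of the tall part's face; +x out of the mouth over the step, z up
- slot_mouth (a point): middle of the slot floor at the mouth, 40 mm above the holder's origin, same axes. The slot is 52 mm wide, 10 high (40 to 50 mm above the bench). The blade goes in along -x, the spatula's +x along the slot's -x. Home, the handle's front end touches the face above the mouth: spatula origin 50 mm out along +x, tip 110 mm in, underside on the slot floor and step
- mat: fixed green work mat, 320 x 240 mm, 4 mm thick, lying flat; origin below its centre, on the bench
- giftbox: bystander: closed white gift box, 90 x 90 x 36 mm, beyond the work; origin below its centre
- gluejar: bystander: closed white glue jar, 68 mm across, 85 mm high; origin below its centre
- brush: bystander: glue brush 180 mm long lying flat on the bench; origin below it, near its middle
Not all that is in view belongs to the job. What is shaped like the spatula but blue is not meant.

How it is judged (in metres and radians):
On the way:
1. the tip of the blade has entered the slot (y of spatula_tip in the frame of holder between -0.012 and 0.012 m and z of spatula_tip in the frame of holder between 0.036 and 0.054 m and x of spatula_tip in the frame of holder between -0.095 and -0.008 m), for 0.1 s.
At the end, for the whole second after the job is handed in: The spatula lies still in the slot, handle side up and level and in line with the slot (each within 0.12 rad), its tip 102 to 116 mm inside the mouth (handle within 8 mm of the block; home is 110), tip and handle centre within 12 mm of the slot's middle plane (x of spatula_tip in the frame of holder between -0.116 and -0.102 m and y of spatula_tip in the frame of holder between -0.012 and 0.012 m and z of spatula_tip in the frame of holder between 0.036 and 0.054 m and y of spatula in the frame of holder between -0.012 and 0.012 m and angle between the x axis of spatula and the x axis of holder, either way round below 0.12 rad and angle between spatula's own z axis and vertical below 0.12 rad and linear speed of spatula below 0.01 m/s); the robot touches nothing.
It fails at once if the gift box is moved by more than 20 mm (distance of giftbox from where it was at the start of the episode above 0.02 m).
It fails at once if the glue jar is moved by more than 20 mm (distance of gluejar from where it was at the start of the episode above 0.02 m).
It fails at once if the brush is moved by more than 20 mm (distance of brush from where it was at the start of the episode above 0.02 m).
It also fails if it takes over 48 s, if anything falls off the work surface, if the arm or the gripper's body presses on something with over 40 N, if the wrist force passes 120 N, or if a joint passes its speed limit or range.

## Working session

There is one attempt and no reset: what is moved stays moved. The work goes in short steps, Python scripts to look and compute and a tool call to move; the robot and the scene stay as the last step left them, time stands still between calls to the robot, and variables do not carry over. Pictures are saved under pics/ and viewed, about 8 in all and at most 12, crops included, and the job is handed in when it is done.

Besides the shell and the picture viewer there is one more tool, called after "Call:" by a JSON object that holds its "fn" and its "kwargs". carry_out: Moves the arm, as the interface text tells. Its arguments: {"type":"object","properties":{"series":{"type":"array","items":{"type":"object","properties":{"dp":{"type":"array","items":{"type":"number"}},"spin":{"type":"number"}}}},"jaw":{"type":"number"},"newtons":{"type":"number"}},"required":["series"]}

```bash
mkdir -p pics
cat > h.py <<'E'
from bench import manip
import numpy as np, cv2, json
def shot(name,fn,crop=None,s=1):
    c=manip.camera(name); im=cv2.cvtColor(np.asarray(c["frame"]),cv2.COLOR_RGB2BGR)
    cv2.imwrite(f"pics/raw_{fn}.png",im)
    json.dump({k:(np.asarray(v).tolist()) for k,v in c.items() if k!="frame"},open(f"cam_{name}.json","w"))
    if crop: x0,y0,x1,y1=crop; im=im[y0:y1,x0:x1]
    im=cv2.resize(im,None,fx=s,fy=s,interpolation=cv2.INTER_CUBIC)
    cv2.imwrite(f"pics/{fn}.png",im); return c
def cam(name): return json.load(open(f"cam_{name}.json"))
def f_(c): return 200/np.tan(np.radians(c["vertical_fov"])/2)
def back(c,u,v,z):
    R=np.array(c["R"]);t=np.array(c["t"]);f=f_(c)
    o=-R.T@t; d=R.T@np.array([(u-c["cx"])/f,(v-c["cy"])/f,1]); return o+d*(z-o[2])/d[2]
def proj(c,X):
    p=np.array(c["R"])@np.array(X)+np.array(c["t"]); f=f_(c); return np.array([c["cx"]+f*p[0]/p[2],c["cy"]+f*p[1]/p[2]])
E
python3 - <<'E'
from h import *
for n in("scene","top"):
    c=shot(n,n+"1",s=1.25); print(n,{k:np.round(v,3).tolist() for k,v in c.items() if k!="frame"}, np.round(-np.array(c["R"]).T@c["t"],3))
print(manip.sense())
E
```

```text
scene {'vertical_fov': 55.625, 'cx': 321.561, 'cy': 201.497, 'R': [[-0.758, 0.652, 0.004], [0.529, 0.619, -0.58], [-0.381, -0.437, -0.815]], 't': [0.366, -0.234, 1.487]} [0.967 0.557 1.074]
top {'vertical_fov': 45.352, 'cx': 319.315, 'cy': 201.53, 'R': [[0.008, -1.0, 0.003], [-0.988, -0.008, -0.154], [0.154, -0.002, -0.988]], 't': [0.01, 0.491, 1.626]} [0.235 0.018 1.682]
{'t': 0.1, 'joint_pos': array([-6.51045704e+01,  2.17342283e+01,  9.93905022e+01,  1.29455654e-03,
        5.89296285e+01, -1.90798100e+00]), 'joint_vel': array([-0.06025668, -0.13186886, -0.17036672, -0.03277744, -0.04889153,
        0.05322196]), 'tau': array([ 1.81131520e-03, -7.65030956e+01, -4.35293305e+01,  6.52765925e-02,
        3.97526706e-02,  9.08950057e-06]), 'tool_pos': array([ 0.31551197, -0.62449329,  0.22438471]), 'tool_rot': array([[ 8.92564250e-01,  4.50920075e-01, -3.81831619e-04],
       [ 4.50920234e-01, -8.92563828e-01,  8.68730209e-04],
       [ 5.09187991e-05, -9.47573130e-04, -9.99999550e-01]]), 'force': array([-0.60935467, -0.62328794, -0.5200631 ]), 'ft_torque': array([0.01779215, 0.029929  , 0.03694269]), 'opening': 0.0912409657129932}
```

View pics/top1.png

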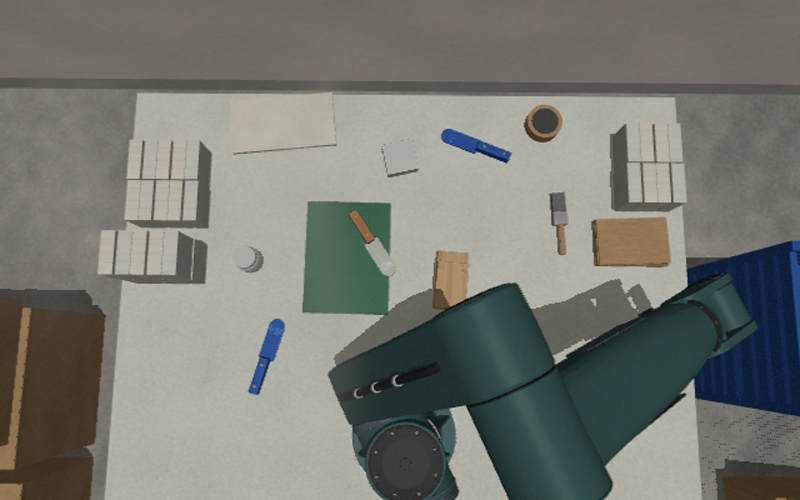

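View pics/scene1.png

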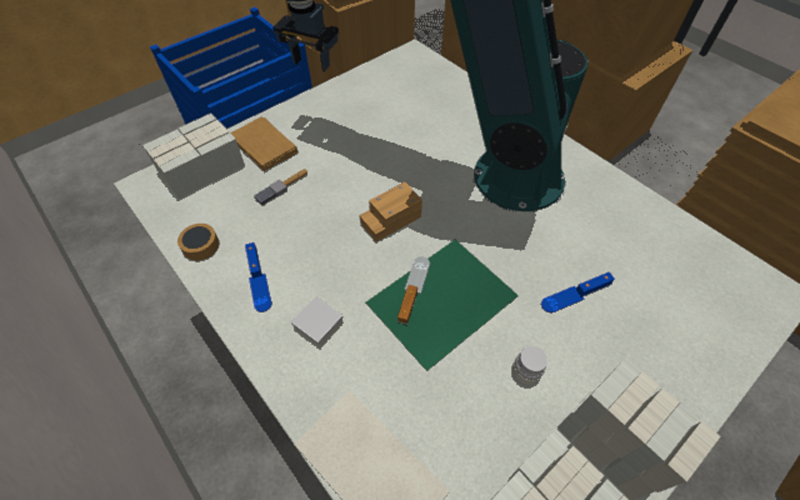

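Top view: spatula on the mat, handle end (352,213), tip (391,272) in 1.25x pixels; holder about (451,278). Enlarging both.

Run:
```python
from h import *
a=cv2.imread("pics/raw_top1.png")[160:260,270:390]; b=cv2.imread("pics/raw_scene1.png")[140:265,280:350]
cv2.imwrite("pics/c_top.png",cv2.resize(a,None,fx=6,fy=6,interpolation=cv2.INTER_CUBIC))
b=cv2.imread("pics/raw_scene1.png")[140:270,280:400]
cv2.imwrite("pics/c_sc.png",cv2.resize(b,None,fx=4.5,fy=4.5,interpolation=cv2.INTER_CUBIC))
```

```text
(no output)
```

View pics/c_top.png

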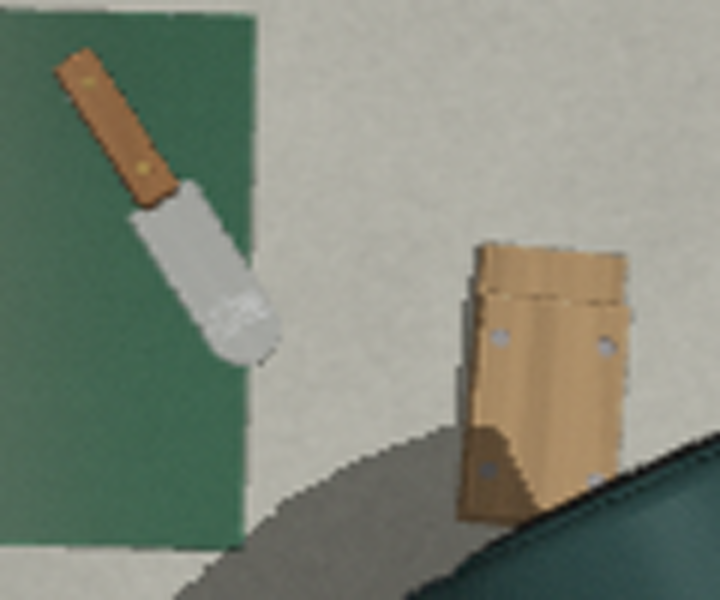

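View pics/c_sc.png

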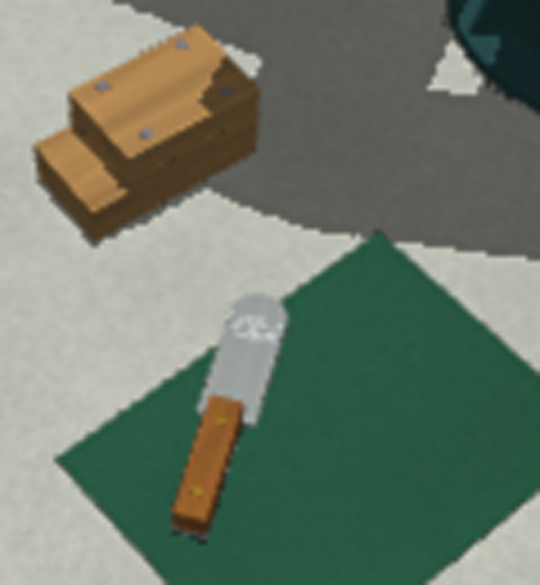

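```bash
cat > fit.py <<'E'
from h import *
from scipy.optimize import least_squares
def fit(obs,x0):
    # obs: (camname,(u,v) raw,(local xyz))
    def T(p,l): c,s=np.cos(p[2]),np.sin(p[2]); return [p[0]+c*l[0]-s*l[1],p[1]+s*l[0]+c*l[1],l[2]]
    r=lambda p:np.concatenate([proj(c,T(p,l))-uv for c,uv,l in obs])
    s=least_squares(r,x0,loss="soft_l1"); return s.x,np.round(r(s.x).reshape(-1,2),1)
E
python3 - <<'E'
from fit import *
t,s=cam("top"),cam("scene")
U=lambda x,y:np.array([270+(x+.5)/6-.5,160+(y+.5)/6-.5]); V=lambda x,y:np.array([280+(x+.5)/4.5-.5,140+(y+.5)/4.5-.5])
# holder frame: +x out of mouth (away from robot), y left
H=[(t,U(484,242),(.035,.042,.04)),(t,U(626,254),(.035,-.042,.04)),(t,U(480,290),(0,.042,.08)),(t,U(630,306),(0,-.042,.08)),(t,U(460,520),(-.125,.042,.08)),
(s,V(70,95),(0,-.042,.08)),(s,V(130,158),(0,.042,.08)),(s,V(197,25),(-.125,-.042,.08)),(s,V(260,92),(-.125,.042,.08)),(s,V(35,150),(.035,-.042,.04)),(s,V(95,210),(.035,.042,.04))]
p,r=fit(H,[.65,-.1,0]);print(p,np.degrees(p[2]));print(r.tolist())
z1,z2=.032,.008
S=[(t,U(55,70),(-.05,-.013,z1)),(t,U(90,47),(-.05,.013,z1)),(t,U(178,187),(.05,.013,z1)),(t,U(148,208),(.05,-.013,z1)),(t,U(130,213),(.05,-.022,z2)),(t,U(192,182),(.05,.022,z2)),(t,U(264,357),(.16,0,z2)),
(s,V(173,515),(-.05,.013,z1)),(s,V(208,525),(-.05,-.013,z1)),(s,V(208,397),(.05,.013,z1)),(s,V(243,403),(.05,-.013,z1)),(s,V(200,410),(.05,.022,z2)),(s,V(253,424),(.05,-.022,z2)),(s,V(263,293),(.16,0,z2))]
# viewed with +x toward the robot
b=back(t,*U(118,130),.03);print(b)
best=None
for sw in (1,-1):
    S2=[(c,u,(l[0],sw*l[1],l[2])) for c,u,l in S]
    p,r=fit(S2,[b[0],b[1],np.radians(-150)]);print(sw,p,np.degrees(p[2]),np.abs(r).mean());print(r.tolist())
E
```

```text
[ 0.46005612 -0.13030262 -0.08447469] -4.8400430847462985
[[-0.4, -0.4], [-0.0, -0.2], [0.1, -0.1], [-0.1, -0.4], [0.4, -1.5], [-0.1, -0.8], [0.3, 0.3], [0.6, -0.4], [0.8, -1.1], [0.1, -1.2], [-0.0, 0.7]]
[0.56345964 0.1206683  0.03      ]
1 [ 0.56808355  0.12233354 -2.5537721 ] -146.32036339322414 0.5857142857142856
[[-0.8, -1.1], [-0.4, -1.2], [0.4, -1.2], [-0.9, -0.7], [0.3, 1.0], [0.4, -0.5], [0.1, -0.6], [-0.1, -0.4], [0.2, -0.6], [0.6, -0.9], [0.6, -0.3], [-0.4, -0.6], [0.9, -0.5], [0.3, 0.4]]
-1 [ 0.56056967  0.13082791 -2.48028832] -142.11005291536415 5.05357142857143
[[2.0, -2.6], [-9.8, 5.6], [-7.3, 4.5], [3.6, -3.4], [8.9, -4.6], [-11.3, 8.0], [0.4, -0.4], [12.9, 2.1], [-3.2, -1.6], [10.9, 0.9], [-4.9, -1.8], [15.1, 2.3], [-9.9, -3.1], [0.3, 0.1]]
```

Both fits agree to about 1 px: spatula (0.568, 0.122) yaw −146.3°, holder (0.460, −0.130) yaw −4.8°. Moving above the spatula.

Call:
{"fn": "carry_out", "kwargs": {"series": [{"dp": [1.2,3.6,0],"spin": 0.7},{"dp": [2.5,7.4,0],"spin": 1.4},{"dp": [3.8,11.2,0],"spin": 2},{"dp": [5.1,15,0],"spin": 2.7},{"dp": [6.4,18.8,0],"spin": 3.4},{"dp": [7.7,22.6,0],"spin": 4},{"dp": [9,26.4,0],"spin": 4.7},{"dp": [10.3,30.2,0],"spin": 5.4},{"dp": [11.6,34,0],"spin": 6},{"dp": [12.6,37.3,0],"spin": 6.9}], "jaw": 0.8}}

```text
t: 0.93
tool_pos: [0.4418, -0.2495, 0.2248]
tool_rot: [[0.832, 0.555, -0.0], [0.555, -0.832, 0.0], [0.0, -0.0, -1.0]]
force: [1.0, -0.4, -0.2]
opening: 0.0729
```

Call:
{"fn": "carry_out", "kwargs": {"series": [{"dp": [1.3,3.8,0],"spin": 0},{"dp": [2.6,7.6,0],"spin": 0},{"dp": [3.9,11.4,0],"spin": 0},{"dp": [5.2,15.2,0],"spin": 0},{"dp": [6.5,19,0],"spin": 0},{"dp": [7.8,22.8,0],"spin": 0},{"dp": [9.1,26.6,0],"spin": 0},{"dp": [10.4,30.4,0],"spin": 0},{"dp": [11.7,34.2,0],"spin": 0},{"dp": [12.6,37.4,0],"spin": 0}]}}

```text
t: 1.77
tool_pos: [0.5681, 0.1248, 0.2248]
tool_rot: [[0.832, 0.555, 0.0], [0.555, -0.832, 0.0], [0.0, -0.0, -1.0]]
force: [-0.1, -0.5, -0.3]
opening: 0.073
```

Call:
{"fn": "carry_out", "kwargs": {"series": [{"dp": [0,-0.2,-4],"spin": 0},{"dp": [0,-0.2,-8],"spin": 0},{"dp": [0,-0.2,-12],"spin": 0},{"dp": [0,-0.2,-14.5],"spin": 0},{"dp": [0,-0.2,-14.5],"spin": 0}]}}

```text
t: 2.18
tool_pos: [0.5642, 0.1197, 0.0749]
tool_rot: [[0.832, 0.555, -0.008], [0.555, -0.832, -0.001], [-0.007, -0.003, -1.0]]
force: [-0.8, 0.0, -1.1]
opening: 0.0733
```

Run:
```python
from h import *
shot("top","t2");shot("scene","s2")
a=cv2.imread("pics/raw_top.png") if 0 else cv2.imread("pics/raw_t2.png")[160:260,260:390]; b=cv2.imread("pics/raw_s2.png")[140:280,280:400]
a=cv2.resize(a,(780,600)) if 0 else cv2.resize(a,None,fx=3.2,fy=3.2,interpolation=cv2.INTER_CUBIC);b=cv2.resize(b,None,fx=3.2,fy=3.2,interpolation=cv2.INTER_CUBIC)
m=np.zeros((448,a.shape[1]+b.shape[1],3),np.uint8);m[:a.shape[0],:a.shape[1]]=a;m[:b.shape[0],a.shape[1]:]=b
cv2.imwrite("pics/m2.png",m);print(m.shape)
```

```text
(448, 800, 3)
```

View pics/m2.png

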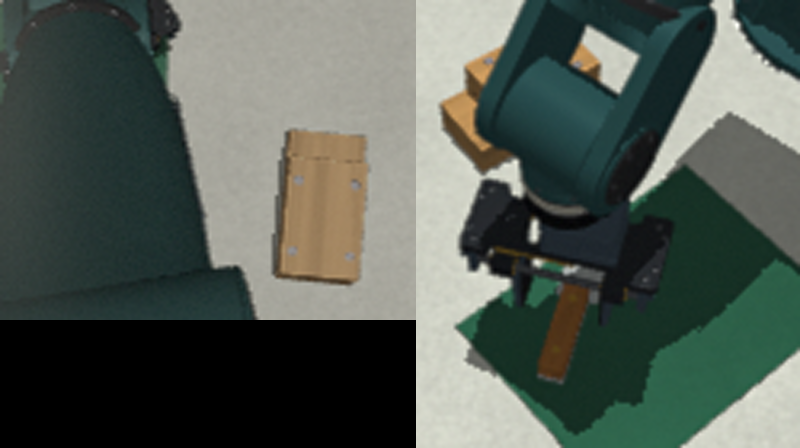

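The fingers straddle the handle in the scene view (right; handle end at about (555,375)), and the holder is now fully clear in the top view.

Call:
{"fn": "carry_out", "kwargs": {"series": [{"dp": [0,0,0],"spin": 0},{"dp": [0,0,-2],"spin": 0},{"dp": [0,0,-4],"spin": 0},{"dp": [0,0,-5],"spin": 0},{"dp": [0,0,-5.6],"spin": 0},{"dp": [0,0,-5.6],"spin": 0},{"dp": [0,0,-5.6],"spin": 0}]}}

```text
t: 2.87
tool_pos: [0.5683, 0.1203, 0.0249]
tool_rot: [[0.832, 0.555, 0.001], [0.555, -0.832, 0.0], [0.001, 0.0, -1.0]]
force: [-0.3, -0.0, 0.2]
opening: 0.0731
```

Run:
```python
from h import *
a=cv2.imread("pics/raw_t2.png")[195:255,335:385]
cv2.imwrite("pics/m3.png",cv2.resize(a,None,fx=10,fy=10,interpolation=cv2.INTER_CUBIC))
```

```text
(no output)
```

View pics/m3.png

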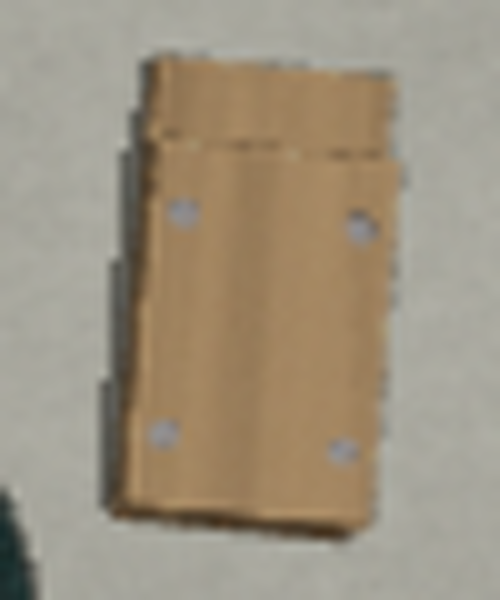

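Run:
```python
from fit import *
t,s=cam("top"),cam("scene")
U=lambda x,y:np.array([335+(x+.5)/10-.5,195+(y+.5)/10-.5]); V=lambda x,y:np.array([280+(x+.5)/4.5-.5,140+(y+.5)/4.5-.5])
A=[(t,U(155,58),(.035,.042,.04)),(t,U(395,75),(.035,-.042,.04)),(t,U(155,141),(0,.042,.08)),(t,U(400,158),(0,-.042,.08)),(t,U(126,506),(-.125,.042,.08)),(t,U(370,524),(-.125,-.042,.08))]
B=[(s,V(70,95),(0,-.042,.08)),(s,V(130,158),(0,.042,.08)),(s,V(197,25),(-.125,-.042,.08)),(s,V(260,92),(-.125,.042,.08)),(s,V(35,150),(.035,-.042,.04)),(s,V(95,210),(.035,.042,.04))]
for H in (A,B,A+B):
    p,r=fit(H,[.65,-.1,0]);print(p,np.degrees(p[2]));print(r.tolist())
```

```text
[ 0.45875433 -0.13079439 -0.0798322 ] -4.574048335171668
[[-0.2, -0.4], [-0.0, 0.0], [-0.2, -0.3], [0.1, 0.1], [-0.2, 0.1], [0.5, 0.5]]
[ 0.46213653 -0.12911923 -0.07773526] -4.453902404055116
[[-0.4, -0.3], [0.1, 0.8], [0.2, -0.1], [0.5, -0.8], [-0.2, -0.6], [-0.2, 1.3]]
[ 0.45992253 -0.1306276  -0.07976618] -4.5702655345320595
[[-0.2, -0.7], [-0.1, -0.3], [-0.2, -0.7], [0.1, -0.2], [-0.2, -0.3], [0.4, 0.1], [-0.2, -0.9], [0.3, 0.2], [0.5, -0.6], [0.7, -1.3], [0.0, -1.2], [0.0, 0.7]]
```

Call:
{"fn": "carry_out", "kwargs": {"series": [{"dp": [0,0,-0.6],"spin": 0},{"dp": [0,0,-0.6],"spin": 0},{"dp": [0,0,-0.6],"spin": 0}]}}

```text
t: 3.12
tool_pos: [0.5677, 0.1202, 0.0182]
tool_rot: [[0.832, 0.555, 0.0], [0.555, -0.832, 0.0], [0.0, 0.0, -1.0]]
force: [-0.0, -0.1, -0.4]
opening: 0.073
```

Call:
{"fn": "carry_out", "kwargs": {"series": [{"dp": [0,0,0],"spin": 0},{"dp": [0,0,0],"spin": 0},{"dp": [0,0,0],"spin": 0},{"dp": [0,0,0],"spin": 0},{"dp": [0,0,0],"spin": 0},{"dp": [0,0,0],"spin": 0},{"dp": [0,0,0],"spin": 0},{"dp": [0,0,0],"spin": 0},{"dp": [0,0,0],"spin": 0},{"dp": [0,0,0],"spin": 0}], "jaw": 0, "newtons": 25}}

```text
t: 3.95
tool_pos: [0.5676, 0.1202, 0.0179]
tool_rot: [[0.832, 0.555, -0.0], [0.555, -0.832, 0.0], [-0.0, -0.0, -1.0]]
force: [-1.0, 0.5, 1.0]
opening: 0.0256
```

Call:
{"fn": "carry_out", "kwargs": {"series": [{"dp": [0,0,1],"spin": 0},{"dp": [0,0,3],"spin": 0},{"dp": [0,0,6],"spin": 0},{"dp": [1,-1,9],"spin": -2},{"dp": [2,-4,12],"spin": -7},{"dp": [3,-7.5,12],"spin": -12},{"dp": [4,-11,12],"spin": -17},{"dp": [5,-14.5,12],"spin": -22},{"dp": [6,-18,12],"spin": -27},{"dp": [6.5,-21,12],"spin": -31}]}}

```text
t: 4.78
tool_pos: [0.6334, -0.0921, 0.1389]
tool_rot: [[0.999, 0.042, 0.001], [0.042, -0.999, -0.0], [0.001, 0.0, -1.0]]
force: [0.1, 0.4, -1.4]
opening: 0.0258
```

Call:
{"fn": "carry_out", "kwargs": {"series": [{"dp": [0.5,-2.5,0],"spin": -3},{"dp": [0.8,-4,-0.5],"spin": -5},{"dp": [1,-5,-2],"spin": -7},{"dp": [1,-5.5,-4],"spin": -7.3},{"dp": [1,-5.5,-6],"spin": -7.3},{"dp": [1,-5.5,-7],"spin": -7.3},{"dp": [1,-5.5,-7],"spin": -7.3},{"dp": [1,-5.5,-7],"spin": -7.3}]}}

```text
t: 5.45
tool_pos: [0.6425, -0.1443, 0.068]
tool_rot: [[0.997, -0.08, -0.001], [-0.08, -0.997, 0.0], [-0.001, -0.0, -1.0]]
force: [-0.3, 1.0, 0.0]
opening: 0.0264
```

Run:
```python
from h import *
shot("top","t4");shot("scene","s4")
a=cv2.imread("pics/raw_t4.png")[165:255,320:400]; b=cv2.imread("pics/raw_s4.png")[115:215,260:350]
a=cv2.resize(a,None,fx=4.7,fy=4.7,interpolation=cv2.INTER_CUBIC);b=cv2.resize(b,None,fx=4.7,fy=4.7,interpolation=cv2.INTER_CUBIC)
m=np.zeros((470,a.shape[1]+b.shape[1],3),np.uint8);m[:a.shape[0],:a.shape[1]]=a;m[:b.shape[0],a.shape[1]:]=b
cv2.imwrite("pics/m4.png",m);print(m.shape, a.shape);print(manip.sense()["tool_pos"])
```

```text
(470, 799, 3) (423, 376, 3)
[ 0.64333756 -0.14459167  0.0691223 ]
```

View pics/m4.png

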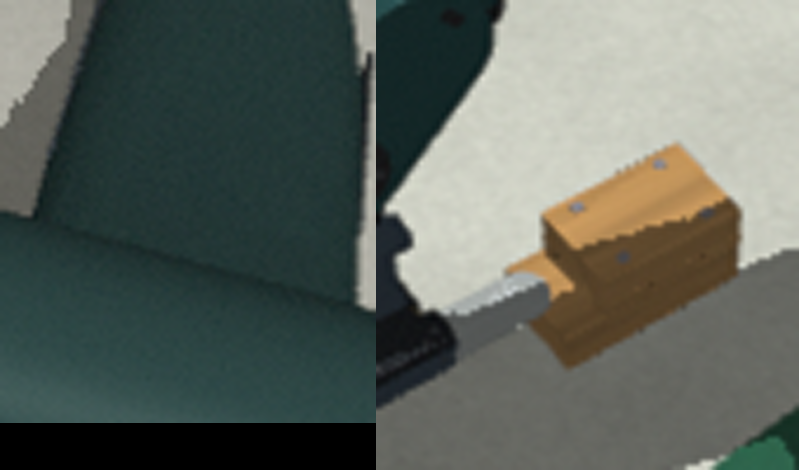

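Scene view (right part): the blade tip, around (535,280), hovers over the step and points at the mouth; the arm hides it from the top camera. Overlaying the predicted outline to check it.

Run:
```python
from h import *
c=cam("scene"); im=cv2.imread("pics/raw_s4.png")[150:200,270:340]; k=11; im=cv2.resize(im,None,fx=k,fy=k,interpolation=cv2.INTER_CUBIC)
def pl(P,col): 
    q=np.array([(proj(c,p)-[270,150]+.5)*k-.5 for p in P]); cv2.polylines(im,[np.round(q).astype(int)],False,col,1)
x0,y0,a=.6433,-.1446,np.radians(175.43); d=np.array([np.cos(a),np.sin(a)]);n=np.array([-d[1],d[0]])
o=np.array([x0,y0])-.0014*d; zu=.0691-.014
th=np.radians(np.linspace(-90,90,19))
out=[(.05,-.022)]+[(.138+.022*np.cos(t),.022*np.sin(t)) for t in th]+[(.05,.022)]
for z,col in((zu+.004,(0,0,255)),(zu,(0,255,255))): pl([[*(o+d*u+n*v),z] for u,v in out],col)
h=np.array([.460,-.1306]);b=np.radians(-4.57);e=np.array([np.cos(b),np.sin(b)]);m=np.array([-e[1],e[0]])
for P in ([(0,.042,.08),(0,-.042,.08)],[(0,.042,.04),(.035,.042,.04),(.035,-.042,.04),(0,-.042,.04)],[(.035,.042,.04),(.035,.042,0)]): pl([[*(h+e*u+m*v),z] for u,v,z in P],(255,0,0))
cv2.imwrite("pics/m5.png",im)
```

```text
(no output)
```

View pics/m5.png

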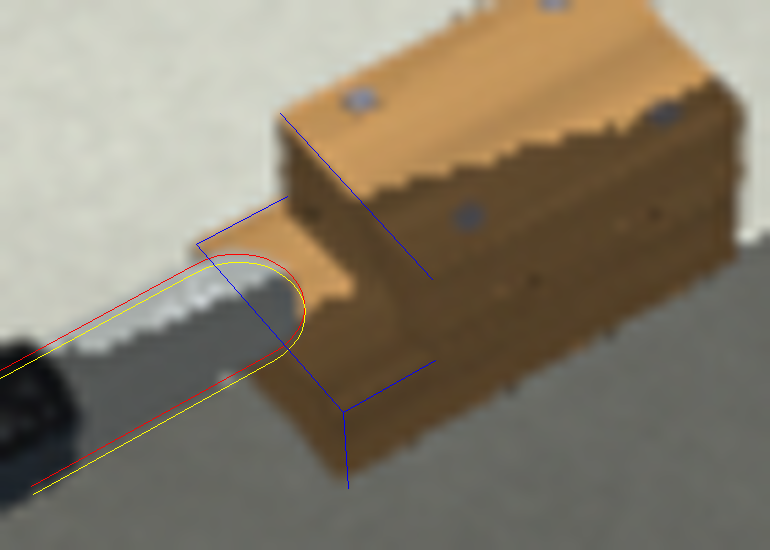

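Prediction and image agree within about 2 mm, and the slot has 4 mm of play each side. Lowering to slot height and inserting.

Call:
{"fn": "carry_out", "kwargs": {"series": [{"dp": [0,0,-0.7],"spin": 0},{"dp": [0,0,-1.2],"spin": 0},{"dp": [0,0,-1.2],"spin": 0},{"dp": [-0.5,0.04,-1.2],"spin": 0},{"dp": [-1,0.08,-1.2],"spin": 0},{"dp": [-1.5,0.12,-1.2],"spin": 0},{"dp": [-2,0.16,-1.2],"spin": 0},{"dp": [-2.5,0.2,-1.2],"spin": 0},{"dp": [-3,0.24,-1.2],"spin": 0},{"dp": [-3.5,0.28,-1.2],"spin": 0}]}}

```text
t: 6.38
tool_pos: [0.6071, -0.142, 0.056]
tool_rot: [[0.997, -0.08, 0.0], [-0.08, -0.997, -0.0], [0.0, -0.0, -1.0]]
force: [0.1, -0.2, -1.8]
opening: 0.0255
```

Call:
{"fn": "carry_out", "kwargs": {"series": [{"dp": [-0.5,0.04,0],"spin": 0},{"dp": [-1,0.08,0],"spin": 0},{"dp": [-1.5,0.12,0],"spin": 0},{"dp": [-2,0.16,0],"spin": 0},{"dp": [-2.5,0.2,0],"spin": 0},{"dp": [-2.5,0.2,0],"spin": 0}]}}

```text
t: 6.88
tool_pos: [0.5816, -0.1399, 0.0558]
tool_rot: [[0.997, -0.08, -0.001], [-0.08, -0.997, 0.0], [-0.001, -0.0, -1.0]]
force: [0.6, 0.4, -1.7]
opening: 0.0257
```

Call:
{"fn": "carry_out", "kwargs": {"series": [{"dp": [-0.6,0.05,0],"spin": 0},{"dp": [-1.2,0.1,0],"spin": 0},{"dp": [-1.8,0.14,0],"spin": 0},{"dp": [-2.4,0.19,0],"spin": 0},{"dp": [-3,0.24,0],"spin": 0},{"dp": [-3.6,0.29,0],"spin": 0},{"dp": [-4.2,0.34,0],"spin": 0},{"dp": [-4.8,0.38,0],"spin": 0},{"dp": [-5.4,0.43,0],"spin": 0},{"dp": [-6,0.48,0],"spin": 0}]}}

```text
t: 7.72
tool_pos: [0.5221, -0.1352, 0.056]
tool_rot: [[0.997, -0.08, 0.0], [-0.08, -0.997, -0.0], [0.0, -0.0, -1.0]]
force: [0.4, 0.4, -0.8]
opening: 0.0262
```

Call:
{"fn": "carry_out", "kwargs": {"series": [{"dp": [0,0,-0.1],"spin": 0},{"dp": [-0.2,0.02,-0.2],"spin": 0},{"dp": [-0.4,0.03,-0.2],"spin": 0},{"dp": [-0.6,0.05,-0.2],"spin": 0},{"dp": [-0.8,0.06,-0.2],"spin": 0},{"dp": [-1,0.08,-0.2],"spin": 0},{"dp": [-1,0.08,-0.2],"spin": 0}]}}

```text
t: 8.3
tool_pos: [0.5123, -0.1343, 0.0539]
tool_rot: [[0.997, -0.08, -0.0], [-0.08, -0.997, 0.0], [-0.0, -0.0, -1.0]]
force: [-0.9, 0.4, -0.9]
opening: 0.0256
```

Call:
{"fn": "carry_out", "kwargs": {"series": [{"dp": [-0.1,0.01,0],"spin": 0},{"dp": [-0.2,0.02,0],"spin": 0},{"dp": [-0.3,0.02,0],"spin": 0},{"dp": [-0.4,0.03,0],"spin": 0},{"dp": [-0.4,0.03,0],"spin": 0}]}}

```text
t: 8.72
tool_pos: [0.5094, -0.1343, 0.0542]
tool_rot: [[0.997, -0.08, 0.002], [-0.08, -0.997, -0.0], [0.002, 0.0, -1.0]]
force: [4.3, 0.3, -2.2]
opening: 0.0261
```

Call:
{"fn": "carry_out", "kwargs": {"series": [{"dp": [-0.1,0.01,0],"spin": 0},{"dp": [-0.2,0.02,0],"spin": 0},{"dp": [-0.2,0.02,0],"spin": 0}]}}

```text
t: 8.97
tool_pos: [0.5094, -0.1345, 0.0548]
tool_rot: [[0.997, -0.081, 0.006], [-0.081, -0.997, -0.001], [0.006, 0.001, -1.0]]
force: [13.6, -0.4, -5.4]
opening: 0.0262
```

Contact where expected (x 0.5094, force rising to 13.6 N). Relieving the push, settling onto the floor, and opening slightly.

Call:
{"fn": "carry_out", "kwargs": {"series": [{"dp": [0.2,-0.02,0],"spin": 0},{"dp": [0.35,-0.03,0],"spin": 0},{"dp": [0.35,-0.03,-0.1],"spin": 0},{"dp": [0.35,-0.03,-0.1],"spin": 0},{"dp": [0.35,-0.03,-0.1],"spin": 0}]}}

```text
t: 9.38
tool_pos: [0.5106, -0.1342, 0.0534]
tool_rot: [[0.997, -0.08, 0.001], [-0.08, -0.997, 0.0], [0.001, -0.0, -1.0]]
force: [0.3, 2.2, 9.6]
opening: 0.0258
```

Call:
{"fn": "carry_out", "kwargs": {"series": [{"dp": [0,0,0],"spin": 0},{"dp": [0,0,0],"spin": 0},{"dp": [0,0,0],"spin": 0},{"dp": [0,0,0],"spin": 0},{"dp": [0,0,0],"spin": 0},{"dp": [0,0,0],"spin": 0},{"dp": [0,0,0],"spin": 0}], "jaw": 0.6}}

```text
t: 9.97
tool_pos: [0.5101, -0.1342, 0.0529]
tool_rot: [[0.997, -0.08, -0.0], [-0.08, -0.997, 0.0], [-0.0, -0.0, -1.0]]
force: [0.8, 1.0, 0.5]
opening: 0.055
```

Call:
{"fn": "carry_out", "kwargs": {"series": [{"dp": [0,0,1],"spin": 0},{"dp": [0,0,3],"spin": 0},{"dp": [0,0,6],"spin": 0},{"dp": [0,0,9],"spin": 0},{"dp": [0,0,12],"spin": 0},{"dp": [3,1,15],"spin": 0},{"dp": [6,4,16],"spin": 0},{"dp": [9,8,16],"spin": 0},{"dp": [11,12,16],"spin": 0},{"dp": [12,16,16],"spin": 0}]}}

```text
t: 10.8
tool_pos: [0.6277, 0.0141, 0.2144]
tool_rot: [[0.997, -0.081, 0.002], [-0.081, -0.997, -0.0], [0.002, -0.0, -1.0]]
force: [1.1, -0.2, -0.5]
opening: 0.0547
```

Call:
{"fn": "carry_out", "kwargs": {"series": [{"dp": [0,4,0],"spin": 0},{"dp": [0,8,0],"spin": 0},{"dp": [0,12,0],"spin": 0},{"dp": [0,15,0],"spin": 0},{"dp": [0,15,0],"spin": 0},{"dp": [0,15,0],"spin": 0}]}}

```text
t: 11.3
tool_pos: [0.6257, 0.1641, 0.2135]
tool_rot: [[0.997, -0.078, 0.0], [-0.078, -0.997, 0.0], [0.0, -0.0, -1.0]]
force: [-0.4, -0.8, -0.1]
opening: 0.0552
```

Run:
```python
from h import *
shot("top","t6");shot("scene","s6")
a=cv2.imread("pics/raw_t6.png")[180:255,325:395]; b=cv2.imread("pics/raw_s6.png")[130:205,270:350]
k=5.3;a=cv2.resize(a,None,fx=k,fy=k,interpolation=cv2.INTER_CUBIC);b=cv2.resize(b,None,fx=k,fy=k,interpolation=cv2.INTER_CUBIC)
cv2.imwrite("pics/m6.png",np.hstack([a,b]));print(a.shape);print(manip.sense()["tool_pos"])
```

```text
(398, 371, 3)
[0.62578864 0.16217655 0.21330248]
```

View pics/m6.png

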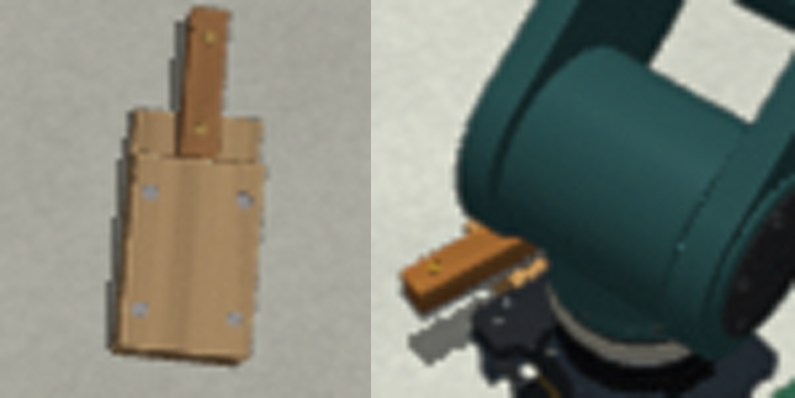

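The top view shows the handle in line with the slot, rear corners at about (191,8) and (230,12). Checking depth and offset numerically.

Run:
```python
from h import *
c=cam("top");k=5.3
B=lambda x,y,z:back(c,325+(x+.5)/k-.5,180+(y+.5)/k-.5,z)[:2]
def loc(p): b=np.radians(-4.57);e=np.array([np.cos(b),np.sin(b)]);m=np.array([-e[1],e[0]]);q=p-[.460,-.1306];return np.round([q@e,q@m],4)
for P in [(191,8,.068),(230,12,.068),(179,155,.068),(219,158,.068),(134,108,.04),(263,121,.04),(130,153,.08),(265,164,.08)]: print(P,loc(B(*P)))
```

```text
(191, 8, 0.068) [0.0979 0.0115]
(230, 12, 0.068) [ 0.0975 -0.0138]
(179, 155, 0.068) [0.0012 0.0121]
(219, 158, 0.068) [ 0.0016 -0.0137]
(134, 108, 0.04) [0.0338 0.0418]
(263, 121, 0.04) [ 0.0326 -0.0431]
(130, 153, 0.08) [-0.002   0.0442]
(265, 164, 0.08) [-0.0015 -0.0421]
```

```bash
python3 -c "
from bench import manip
print(manip.finish_job())"
```

```text
the job is handed in; nothing more can be done
None
```

The spatula is in the slot, fully home as far as my checks show. I let go, moved the arm clear and handed the job in at about 11.4 s. The hand-in gave no verdict.

- **Insertion:** the blade went in with almost no force. The handle front met the block at TCP x = 0.509 m (0.508 predicted), and the push peaked at about 14 N. I eased off about 1 mm, pressed the underside onto the slot floor at about 10 N, and opened the jaws.
- **Last check (top view):** the back of the handle is about 98 mm out from the mouth, or about 100 mm after allowing for a 2 mm offset in how the block measures. That is home within a millimetre or two. The handle is about 1 mm off the slot's middle plane and in line with the slot to within about a degree.
- **Not checked:** in the final scene view the arm hid most of the holder, so I did not confirm height and level by eye. They rest on the floor contact felt before release. I did not measure the gift box, glue jar and brush again; I planned the arm's path clear of them and felt no unexpected contact.

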